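# Find the keyways of a dummy plug by feel and seal the port of a test box

## Robot

A 6-joint arm with a two-finger parallel gripper is mounted at the origin on a cart in front of the work surface, level with it; the furniture and walls round the work are solid. World frame = base frame: x ahead of the robot, y to its left, z up, the work surface at z = 0. Lengths are in m, angles in rad, forces in N, time in s.
With the tool pointing down it reaches from about 0.2 to 0.875 m from the base axis. Payload 3.4 kg.
Tool frame: the origin (TCP) lies at the very end of the fingers, on their centre line; the grasp point (between the pads) lies 19 mm behind it; z points along the fingers, y is the line along which they close (so a half turn about z gives the same grasp; the last joint's range is limited). The gripper opens to 94 mm and grips with 3 to 60 N. Pads are 16 mm wide; open, the fingers measure 119 mm over their backs; the gripper's body (75 mm by 177 mm) begins 78 mm behind the grasp point.
Start: joints at [1.059, 0.276, 1.505, -0, 1.361, -0.121], TCP at [0.219, 0.532, 0.182] pointing down, gripper open.
Joint ranges: [-2.89, 2.89], [-0.75, 2.08], [0.22, 2.7], [-1.18, 4.32], [0.11, 2.71], [-2.7, 2.7]. Speed limits (rad/s): [2.57, 2.57, 3.14, 3.14, 3.14, 3.14].

## Interface

Orientations are given as a unit quaternion [x, y, z, w].
In Python, from station import manip, grab_frame, calibration, find_in, masks_of, pinpoint gives the robot as it stands.
- The arm moves only by the shell command python3 -m pendant 'ROWS' [FORCE]. ROWS is JSON, a list of rows, each a list of 5 numbers: the shift along the world's x, y, z in m, then the turn about the world's z in rad, then the closure, from -1 (fully open) to 1 (shut). A call has 1 to 5 rows; each row is the pose to reach, as a shift and turn from the pose commanded when the call began; what a row does not reach only later rows make up. A row lasts 1/12 s, in which the tool goes at most 41.7 mm and 7.16 degrees, less where a joint would pass 70% of its speed; a pose out of reach is approached as far as the arm can. A call with a gripper value outside its range is refused whole. The fingers move at their own pace and stop on an object; FORCE is the grip in N (left out, the last holds). Time passes only in rows, so rows that repeat a pose let the fingers close. It gives the time, the measured TCP pose, the force, the opening and the grip force at its end, in the units of the state.
- manip.get_state(): the state, without advancing time (a new reading comes with each control period).
- grab_frame(name): name is "scene" or "side" or "wrist"; returns (picture, depth): 400x640x3 uint8, red, green, blue; 400x640 float32, m along the optical axis (not along the pixel's ray), 0 where there is no reading.
- calibration(name): a dict with "fx", "fy", "cx", "cy" (pixels), "R" (3x3) and "t" (3): a world point X has camera coordinates R X + t. Camera axes: x right, y down, z forward; pixel columns grow to the right and rows downward; lengths in m; the calibration is good to about 2 mm. A picture is of the moment at which its call begins: read the wrist's pose just before it. calibration takes no time and is no camera call; for the wrist camera it gives the pose at the moment of the call.
- manip.sign_off(): hands the job in; it is judged then, once.
Trained networks look in the newest picture that a camera, given by its name, has taken for a name from the list of things; names that differ only in an ending like _2 or _b are one class to them, and where a whole thing is asked for, a point or a joint stands for the part that bears it (a point fixed in the world has none). Each returns a list of dicts, best first, with "confidence" (0 to 1); they miss things now and then, are a little off and sometimes report something else, mostly with a low value. They report only what shows in the picture. A call takes as long as a camera call. They do not tell look-alikes from the thing itself.
- find_in(name, camera): "at" ([column, row] in pixels, amid what is visible of it).
- masks_of(name, camera): "pixels" (400x640 bool, what is visible of it) and "at" ([column, row] in pixels, amid what is visible of it).
- pinpoint(name, camera): "at" ([column, row] in pixels: a listed point, or the origin of a listed thing).
The state is a dict: "time_s": time; "joint_pos": joint angles; "qd": joint speeds; "joint_torque": joint torques, N m; "eef_pos": TCP position; "tool_rot": TCP orientation; "wrist_force": force on the tool from outside, world axes, zero at the start; "wrist_torque": the same for the moment, N m; "width": finger opening in m; "grasp_force": force on a finger pad.
Only numpy, scipy, OpenCV 4.12 (cv2) and the standard library are available. Lean on these libraries where they do the work, as an engineer would, in place of code of your own. Each camera call takes 0.05 s, during which the arm holds its last target. There are 200 camera calls.

## Task

Seal the open port on top of the grey test box with the dummy plug that lies on its side on the bench (stand it up first so that you can take it from above). Slip it over the port's spigot and, pressing only lightly, turn it until you feel its hidden keyways drop over the port's lugs; then push it fully home, rim on the flange, and let go. Never press hard, for the port sinks into its soft gasket, and do not shift the tools lying around.

Things in the scene. Friction and masses are not known exactly. Their poses are not given: they have to be found in the camera images.
- dummy_plug: dummy plug: octagonal aluminium sleeve, 40 mm over its flats, 60 mm long, lying on a flat at the start. Origin: centre of its open mouth; z runs from the mouth to the orange end; flats face +x, -x, +y, -y and the diagonals. Bore 31 mm over its flats, 47 mm deep. In the mouth, under the +x, -x, +y, -y flats (black lines), four equal keyways 12.8 mm wide, 13 mm deep; the rim between is solid
- plug_end (a point): centre of the plug's closed orange end, 60 mm from the mouth, axes as the plug's
- port_seat (a point): centre of the port on the lid of the grey test box (112 x 94 mm, 36 mm high), at the top of its flange (50 mm across, 41 mm above the bench) where the plug's rim sits when home; z up, x and y along the box's sides. Round the spigot's foot stand four lugs 90 degrees apart, 9 mm wide, 18 mm out from the axis, 11 mm up from the flange; until keyways meet lugs the plug stands on them
- port_top (a point): centre of the top of the port's round spigot, 29.5 mm above the flange; the spigot is 29 mm in diameter, chamfered over its upper 5 mm to 21 mm. The port is screwed in at any angle: the direction of its lugs is not known and has nothing to do with the box's sides; the keyways drop within about 6 degrees of them
- port (a joint): how far the port is pressed down into its rubber gasket, m: 0 at rest, about 1 mm for every 9 N of downward push, 4 mm is too much
- side_cutters: red-handled side cutters lying on the bench, 118 mm long, 12 mm high; origin at the centre of the underside; a bystander
- screwdriver: small red screwdriver lying on the bench, 173 mm long, 11 mm high; origin at the centre of the underside; a bystander
- tape_roll: roll of black tape lying flat, 58 mm across, 19 mm high; origin at the centre of the underside; a bystander
- flux_bottle: brown dropper bottle standing, 33 mm across, 109 mm high; origin at the centre of the underside; a bystander
Not all that is in view belongs to the job. Leave any red look-alike of the dummy_plug alone.

How it is judged:
By the outcome, as a careful person would: the job done as asked, in the order asked, and still so for the second after the job is handed in, with the robot touching nothing.
It also fails if it takes over 58 s, if anything falls off the work surface, if the arm or the gripper's body presses on something with over 40 N, if the wrist force passes 120 N, or if a joint passes its speed limit or range.

## Working session

There is one attempt and no reset: what is moved stays moved. The work goes in short steps, Python scripts to look and compute and a shell command to move; the robot and the scene stay as the last step left them, time stands still between calls to the robot, and variables do not carry over. Pictures are saved under pics/ and viewed, at most 10 in all, crops included, and the job is handed in when it is done.

```bash
ls; mkdir -p pics; cat > h.py <<'E'
import numpy as np, cv2
from station import manip, grab_frame, calibration, find_in, masks_of, pinpoint
def back(cal,u,v,d):
    p=np.array([(u-cal['cx'])/cal['fx']*d,(v-cal['cy'])/cal['fy']*d,d]); return np.asarray(cal['R']).T@(p-np.asarray(cal['t']))
def onplane(cal,u,v,z):
    R=np.asarray(cal['R']);c=-R.T@np.asarray(cal['t']); r=R.T@np.array([(u-cal['cx'])/cal['fx'],(v-cal['cy'])/cal['fy'],1]); return c+r*(z-c[2])/r[2]
def cloud(cal,d,m=None):
    v,u=np.nonzero((d>0)&(m if m is not None else True)); z=d[v,u]
    p=np.stack([(u-cal['cx'])/cal['fx']*z,(v-cal['cy'])/cal['fy']*z,z],1); return (p-np.asarray(cal['t']))@np.asarray(cal['R']),u,v
def save(n,im): cv2.imwrite('pics/'+n,cv2.cvtColor(im,cv2.COLOR_RGB2BGR))
E
python3 - <<'E'
from h import *
np.set_printoptions(precision=3,suppress=True)
ims=[]
for c in ['scene','side']:
    cal=calibration(c); im,d=grab_frame(c); ims.append(im); np.savez(f'{c}.npz',im=im,d=d)
    print(c,'cam at',-np.asarray(cal['R']).T@np.asarray(cal['t']))
    for n in ['dummy_plug','side_cutters','screwdriver','tape_roll','flux_bottle']:
        for r in masks_of(n,c)[:3]:
            p,_,_=cloud(cal,d,r['pixels']); 
            if len(p): print(n,round(r['confidence'],2),np.round(r['at']),len(p),np.percentile(p,3,axis=0),np.percentile(p,97,axis=0))
    for n,z in [('plug_end',.02),('dummy_plug',.02),('port_top',.0705),('port_seat',.041)]:
        for r in pinpoint(n,c)[:3]: print('PT',n,round(r['confidence'],2),np.round(r['at'],1),onplane(cal,*r['at'],z))
save('a.png',ims[0]);save('b.png',ims[1])
print(manip.get_state())
E
```

```text
pics
scene cam at [ 0.132 -0.336  0.682]
dummy_plug 0.83 [357. 155.] 447 [0.74  0.262 0.001] [0.782 0.322 0.041]
dummy_plug 0.71 [268. 191.] 496 [0.486 0.285 0.008] [0.542 0.336 0.041]
side_cutters 0.97 [204. 223.] 433 [ 0.332  0.293 -0.001] [0.395 0.384 0.012]
screwdriver 0.75 [263. 285.] 346 [ 0.358  0.029 -0.001] [0.402 0.17  0.012]
tape_roll 0.55 [336. 184.] 439 [ 0.633  0.226 -0.001] [0.683 0.277 0.02 ]
flux_bottle 0.56 [372. 184.] 475 [ 0.691  0.163 -0.001] [0.762 0.244 0.089]
PT plug_end 0.83 [355.9 149.8] [0.778 0.315 0.02 ]
PT plug_end 0.71 [259.9 203.4] [0.483 0.299 0.02 ]
PT dummy_plug 0.91 [272.5 183.8] [0.542 0.336 0.02 ]
PT dummy_plug 0.66 [364.8 161.7] [0.762 0.266 0.02 ]
PT port_top 0.83 [343.5 233.6] [0.533 0.084 0.071]
side cam at [0.491 0.915 0.49 ]
dummy_plug 0.78 [217. 225.] 192 [0.745 0.271 0.032] [0.789 0.321 0.043]
dummy_plug 0.77 [330. 250.] 608 [0.491 0.305 0.003] [0.549 0.349 0.042]
side_cutters 0.63 [411. 266.] 338 [0.333 0.303 0.005] [0.397 0.393 0.013]
tape_roll 0.52 [330. 193.] 1084 [0.482 0.042 0.006] [0.589 0.13  0.039]
flux_bottle 0.67 [249. 202.] 429 [0.694 0.125 0.001] [0.727 0.197 0.084]
PT plug_end 0.58 [343.  245.1] [0.493 0.302 0.02 ]
PT plug_end 0.58 [206.7 242.4] [0.773 0.32  0.02 ]
PT dummy_plug 0.88 [319.2 255.6] [0.538 0.34  0.02 ]
PT dummy_plug 0.48 [223.7 225.5] [0.757 0.257 0.02 ]
PT port_top 0.65 [333.5 169.8] [0.527 0.059 0.071]
PT port_seat 0.7 [330.8 179.7] [0.533 0.057 0.041]
{'time_s': 1.0, 'joint_pos': array([ 1.059,  0.276,  1.505, -0.   ,  1.361, -0.121]), 'qd': array([-0.   ,  0.001, -0.   ,  0.   , -0.002,  0.002]), 'joint_torque': array([ -0.   , -40.447, -23.751,   0.07 ,   0.025,   0.   ]), 'eef_pos': array([0.219, 0.532, 0.182]), 'tool_rot': array([0.194, 0.981, 0.   , 0.   ]), 'wrist_force': array([ 0.306,  0.817, -0.303]), 'wrist_torque': array([ 0.   , -0.044, -0.011]), 'grasp_force': 0.0, 'width': 0.09422435522755016}
```

```bash
python3 - <<'E'
from h import *
a=np.load('scene.npz')['im'];b=np.load('side.npz')['im']
A=cv2.resize(a[120:320,180:420],None,fx=3.3,fy=3,interpolation=cv2.INTER_CUBIC)[:,:800]
save('c1.png',A); 
B=cv2.resize(b[150:300,170:430],None,fx=3,fy=3,interpolation=cv2.INTER_CUBIC)
save('c2.png',B)
E
```

```text
(no output)
```

View pics/c1.png

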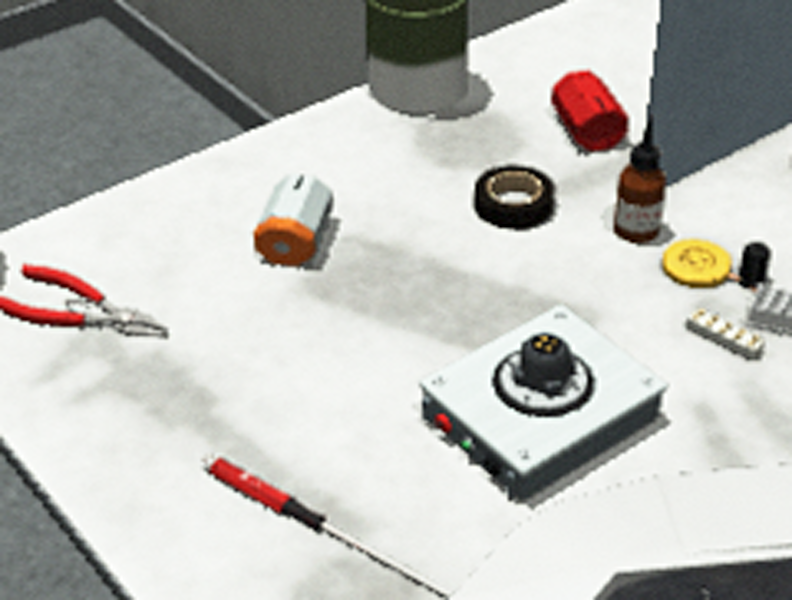

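View pics/c2.png

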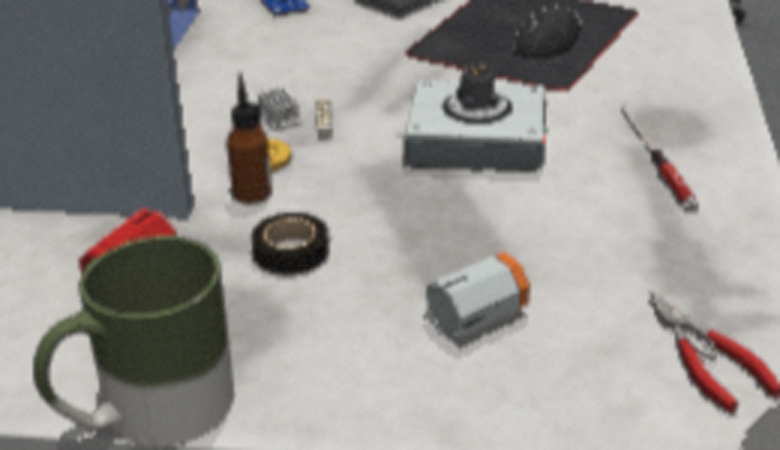

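Candidates: grey sleeve with the orange end at scene (268,191), and a red look-alike at (357,155). I'm taking the grey one at about (0.513, 0.32). The crop shows a black keyway line on its top flat, and its mouth points away at about 35°.

```bash
python3 -m pendant '[[0.1,-0.07,0.02,-0.6,-1],[0.1,-0.07,0.02,-0.6,-1],[0.1,-0.07,0.02,-0.6,-1],[0.1,-0.07,0.02,-0.6,-1],[0.1,-0.07,0.02,-0.6,-1]]'
python3 -m pendant '[[0.1,-0.07,0,-0.6,-1],[0.1,-0.07,0,-0.6,-1],[0.1,-0.07,0,-0.6,-1],[0.1,-0.07,0,-0.6,-1],[0.1,-0.07,0,-0.6,-1]]'
python3 -m pendant '[[0.09,-0.07,0,-0.6,-1],[0.09,-0.07,0,-0.6,-1],[0.09,-0.07,0,-0.6,-1],[0.09,-0.07,0,-0.6,-1],[0.09,-0.07,0,-0.6,-1]]'
python3 -m pendant '[[0,0,0,-0.347,-1],[0,0,0,-0.347,-1],[0,0,0,-0.347,-1],[0,0,0,-0.347,-1]]'
cat > look.py <<'E'
import sys
from h import *
np.set_printoptions(precision=4,suppress=True)
s=manip.get_state(); print(s['eef_pos'],s['joint_pos'],s['tool_rot'],s['time_s'])
cal=calibration('wrist'); im,d=grab_frame('wrist'); np.savez(sys.argv[1]+'.npz',im=im,d=d,R=cal['R'],t=cal['t'],k=[cal['fx'],cal['fy'],cal['cx'],cal['cy']]); save(sys.argv[1]+'.png',im)
print('cam',-np.asarray(cal['R']).T@np.asarray(cal['t']),cal['fx'])
E
python3 - w1 <<'E'
exec(open('look.py').read())
for n,z in [('plug_end',.02),('dummy_plug',.02),('port_top',.0705),('port_seat',.041)]:
    for r in pinpoint(n,'wrist')[:2]: print('PT',n,round(r['confidence'],2),np.round(r['at'],1),onplane(cal,*r['at'],z))
for r in masks_of('dummy_plug','wrist')[:2]:
    p,_,_=cloud(cal,d,r['pixels']); 
    print(r['confidence'],r['at'],len(p),np.percentile(p,2,axis=0),np.percentile(p,98,axis=0))
    q=p[p[:,2]>.036]; print(len(q),q.mean(0)); 
    if len(q)>20:
        print(cv2.minAreaRect(q[:,:2].astype(np.float32)*1000))
E
```

```text
time_s: 1.42
eef_pos: [0.3214, 0.4605, 0.2028]
tool_rot: [0.48, 0.877, 0.001, 0.0]
wrist_force: [-1.1, -0.4, 0.3]
width: 0.0937
grasp_force: 0.0
time_s: 1.83
eef_pos: [0.4212, 0.3901, 0.2021]
tool_rot: [0.718, 0.697, -0.0, 0.0]
wrist_force: [-0.3, 0.4, 0.3]
width: 0.0937
grasp_force: 0.0
time_s: 2.25
eef_pos: [0.5108, 0.3201, 0.2018]
tool_rot: [0.891, 0.454, -0.0, 0.0]
wrist_force: [-0.1, 0.3, 0.4]
width: 0.0943
grasp_force: 0.0
time_s: 2.58
eef_pos: [0.5091, 0.3216, 0.2022]
tool_rot: [0.955, 0.297, -0.0, 0.0]
wrist_force: [-0.3, 0.5, 0.5]
width: 0.094
grasp_force: 0.0
[0.5091 0.3216 0.2022] [ 0.4479  0.3072  1.4101 -0.0001  1.4243  1.4167] [ 0.955   0.2965 -0.      0.    ] 2.5833
cam [0.5701 0.3629 0.4044] 281.8830904282599
PT plug_end 0.57 [334.5 198.8] [0.4984 0.2977 0.02  ]
PT dummy_plug 0.94 [478.2  46.7] [0.7569 0.2629 0.02  ]
PT dummy_plug 0.71 [331.3 155.3] [0.5456 0.3361 0.02  ]
PT port_top 0.57 [486.2 273.7] [0.5378 0.0843 0.0705]
PT port_top 0.16 [330.9 156.7] [0.5472 0.3391 0.0705]
PT port_seat 0.83 [472.6 262.7] [0.5368 0.0873 0.041 ]
0.91 [467.3, 22.6] 2030 [0.7415 0.2662 0.0149] [0.7814 0.3243 0.0411]
1036 [0.7651 0.2904 0.0393]
((767.2255249023438, 292.235107421875), (57.50008010864258, 27.21617889404297), 68.07750701904297)
0.83 [335.6, 177.1] 1326 [0.4939 0.2898 0.0036] [0.5498 0.3441 0.041 ]
807 [0.5216 0.3164 0.0392]
((520.5494384765625, 315.5401916503906), (59.037906646728516, 26.223661422729492), 41.501487731933594)
```

View pics/w1.png

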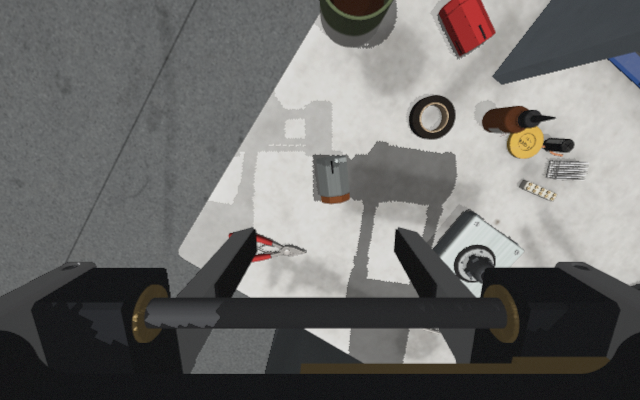

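View: the grey plug is at (333,178) with its orange end towards the gripper, and the red one is at (467,25). The port is at (475,265). The plug measures at centre (0.5215, 0.316), axis about 40°, top flat at z = 0.04, as it should be. I'll grasp it near the orange end.

```bash
python3 -m pendant '[[-0.0005,-0.016,-0.04,0.096,-1],[-0.0005,-0.016,-0.08,0.096,-1],[-0.0005,-0.016,-0.12,0.096,-1],[-0.0005,-0.016,-0.16,0.096,-1],[-0.0005,-0.016,-0.185,0.096,-1]]'
python3 -m pendant '[[0,0,-0.0125,0,-1],[0,0,-0.0125,0,-1],[0,0,-0.0125,0,0.2],[0,0,-0.0125,0,0.4],[0,0,-0.0125,0,0.6]]' 8
python3 -m pendant '[[0,0,0,0,1],[0,0,0,0,1],[0,0,0,0,1],[0,0,0,0,1],[0,0,0,0,1]]' 8
```

```text
time_s: 3.3
eef_pos: [0.5062, 0.3046, 0.0137]
tool_rot: [0.939, 0.343, -0.002, 0.0]
wrist_force: [-0.5, 0.2, -0.0]
width: 0.0939
grasp_force: 0.0
time_s: 3.72
eef_pos: [0.51, 0.3064, 0.0065]
tool_rot: [0.939, 0.343, 0.002, -0.0]
wrist_force: [-0.6, 0.6, 0.4]
width: 0.0775
grasp_force: 0.0
time_s: 4.13
eef_pos: [0.5086, 0.3057, 0.005]
tool_rot: [0.939, 0.343, 0.0, 0.0]
wrist_force: [-0.4, -0.6, 0.2]
width: 0.0437
grasp_force: 0.0
```

```bash
python3 -m pendant '[[0,0,0,0,1],[0,0,0,0,1],[0,0,0,0,1],[0,0,0,0,1]]' 8
```

```text
time_s: 4.47
eef_pos: [0.5085, 0.3057, 0.0048]
tool_rot: [0.939, 0.343, -0.0, -0.0]
wrist_force: [-0.9, 0.5, 0.7]
width: 0.0359
grasp_force: 7.8
```

```bash
python3 -m pendant '[[0.003,0.0025,0.006,0,1],[0.006,0.005,0.0114,0,1],[0.010,0.0085,0.016,0,1],[0.0139,0.0117,0.0203,0,1],[0.0139,0.0117,0.0203,0,1]]' 6
python3 - <<'E'
from h import *
im,d=grab_frame('side'); save('s1.png',cv2.resize(im[190:310,240:440],None,fx=4,fy=4,interpolation=cv2.INTER_CUBIC))
E
```

```text
time_s: 4.88
eef_pos: [0.5248, 0.3188, 0.0264]
tool_rot: [0.939, 0.343, 0.002, -0.0]
wrist_force: [0.6, 0.0, -0.9]
width: 0.0362
grasp_force: 5.9
```

View pics/s1.png

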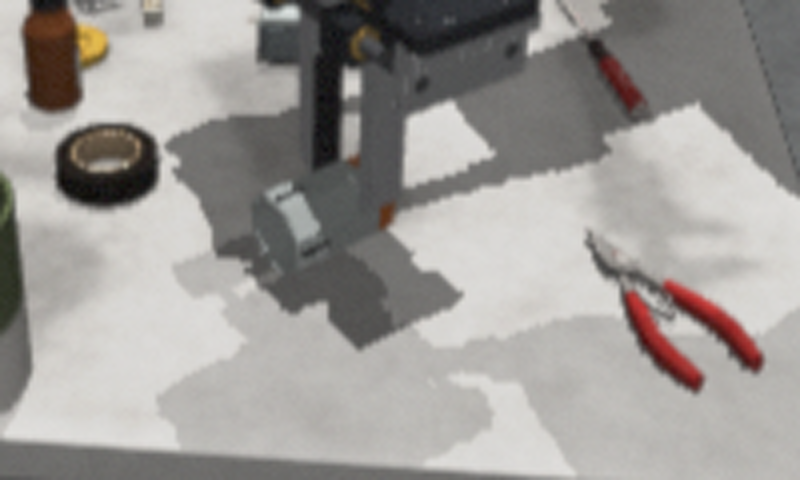

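The plug is pivoting in the pads: mouth at (275,235), orange end raised. I'll carry on along the arc.

```bash
python3 -m pendant '[[0.0095,0.008,0.0055,0,1],[0.0198,0.0167,0.008,0,1],[0.0303,0.0255,0.007,0,1],[0.0403,0.0339,0.0025,0,1],[0.0403,0.0339,0.0020,0,1]]' 6
python3 -m pendant '[[0,0,0,0,1]]'
python3 - <<'E'
from h import *
im,d=grab_frame('side'); save('s2.png',cv2.resize(im[190:310,240:440],None,fx=4,fy=4,interpolation=cv2.INTER_CUBIC))
E
```

```text
time_s: 5.35
eef_pos: [0.5644, 0.3525, 0.0263]
tool_rot: [0.939, 0.343, 0.001, -0.0]
wrist_force: [-0.1, 0.5, -1.8]
width: 0.0359
grasp_force: 6.0
time_s: 5.43
eef_pos: [0.5619, 0.3509, 0.0262]
tool_rot: [0.939, 0.343, -0.001, 0.0]
wrist_force: [0.0, -0.4, -1.1]
width: 0.0359
grasp_force: 6.0
```

View pics/s2.png

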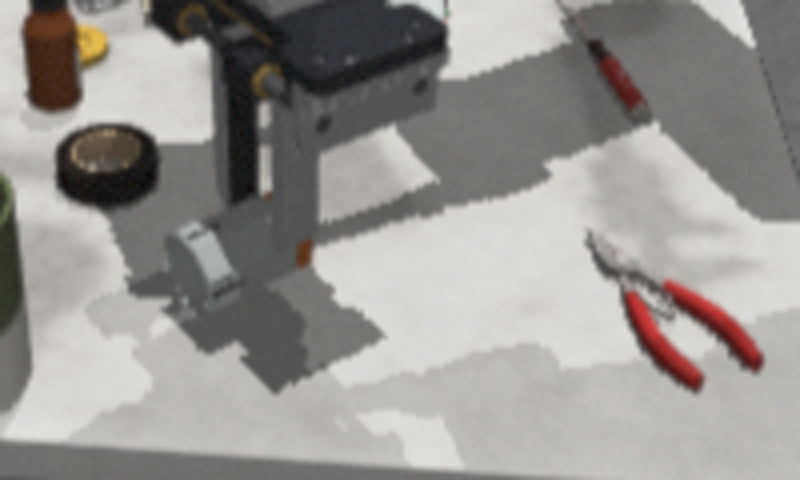

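```bash
cat > tilt.py <<'E'
from h import *
np.set_printoptions(precision=4,suppress=True)
s=manip.get_state(); g=s['eef_pos']
q=s['tool_rot']; a=2*np.arctan2(q[1],q[0]); u=np.array([np.cos(a),np.sin(a)])
for c in ['scene','side']:
    cal=calibration(c); im,d=grab_frame(c); ms=masks_of('dummy_plug',c)
    p,_,_=cloud(cal,d); r=p[:,:2]-g[:2]; x=r@u; y=r@[-u[1],u[0]]
    k=(abs(x)<.09)&(abs(y)<.0185)&(p[:,2]>.003)&(p[:,2]<.12)
    print(c,'t',s['time_s'],'tcp',g)
    for lo in np.arange(-.06,.09,.006):
        m=k&(x>=lo)&(x<lo+.006)
        if m.sum()>3: print(round(lo+.003,3),m.sum(),'z',round(p[m,2].min(),4),round(p[m,2].max(),4))
E
python3 -m pendant '[[0,0,0,0,1],[0,0,0,0,1],[0,0,0,0,1]]' 3
python3 tilt.py
```

```text
time_s: 5.73
eef_pos: [0.5622, 0.3509, 0.0273]
tool_rot: [0.939, 0.343, -0.0, 0.0]
wrist_force: [0.9, -0.3, -2.0]
width: 0.0366
grasp_force: 3.0
scene t 5.7333 tcp [0.5622 0.3509 0.0273]
-0.021 5 z 0.0402 0.0535
-0.015 185 z 0.024 0.0631
-0.009 45 z 0.0376 0.0968
-0.003 29 z 0.0382 0.0966
0.003 20 z 0.0542 0.0802
0.009 20 z 0.0356 0.0633
0.015 23 z 0.0342 0.0635
0.021 16 z 0.0036 0.0634
0.027 13 z 0.0529 0.0626
0.033 15 z 0.0553 0.0636
0.039 9 z 0.0568 0.0643
0.045 4 z 0.0531 0.0618
side t 5.7333 tcp [0.5622 0.3509 0.0273]
-0.009 7 z 0.055 0.0966
-0.003 46 z 0.0547 0.1093
0.003 64 z 0.0551 0.1149
0.009 75 z 0.0545 0.119
0.015 43 z 0.0031 0.0644
0.021 39 z 0.0306 0.0646
0.027 39 z 0.0533 0.0646
0.033 59 z 0.0235 0.0649
0.039 91 z 0.0232 0.0651
0.045 99 z 0.0232 0.0648
```

The plug came up level, with its bottom at 23 mm: pad friction is holding it. I'll put it back down and take it at the very end with just the fingertips, so it can hang.

```bash
python3 -m pendant '[[-0.015,-0.013,0,0,1],[-0.03,-0.026,0,0,1],[-0.03,-0.026,-0.012,0,1],[-0.03,-0.026,-0.022,0,1],[-0.03,-0.026,-0.0235,0,1]]' 4
python3 -m pendant '[[0,0,0,0,1],[0,0,0,0,0.1],[0,0,0,0,0.0],[0,0,0,0,0],[0,0,0,0,0]]'
python3 tilt.py | head -20
```

```text
time_s: 6.35
eef_pos: [0.5324, 0.3252, 0.0037]
tool_rot: [0.939, 0.343, -0.0, -0.0]
wrist_force: [-3.6, -2.9, 12.0]
width: 0.0368
grasp_force: 12.7
time_s: 6.77
eef_pos: [0.5332, 0.3255, 0.0034]
tool_rot: [0.939, 0.343, 0.0, -0.0]
wrist_force: [-0.0, 0.2, 0.7]
width: 0.0468
grasp_force: 0.0
scene t 6.7667 tcp [0.5332 0.3255 0.0034]
-0.021 24 z 0.0087 0.0385
-0.015 168 z 0.0035 0.0424
-0.009 32 z 0.0148 0.0417
-0.003 33 z 0.0271 0.041
0.003 31 z 0.0156 0.0415
0.009 26 z 0.0296 0.0419
0.015 26 z 0.0311 0.0406
0.021 20 z 0.0337 0.0403
0.027 20 z 0.0336 0.0413
0.033 19 z 0.0328 0.0412
0.039 16 z 0.0346 0.0415
side t 6.7667 tcp [0.5332 0.3255 0.0034]
-0.009 9 z 0.0395 0.0416
-0.003 16 z 0.0394 0.0425
0.003 25 z 0.0312 0.0418
0.009 34 z 0.0314 0.0419
0.015 33 z 0.0311 0.0422
0.021 39 z 0.003 0.0425
0.027 38 z 0.003 0.0416
```

```bash
python3 -m pendant '[[0,0,0.0175,0,0],[-0.0107,-0.009,0.0175,0,0],[-0.0107,-0.009,0.0175,0,1],[-0.0107,-0.009,0.0175,0,1],[-0.0107,-0.009,0.0175,0,1]]' 3
python3 -m pendant '[[0,0,0,0,1],[0,0,0.01,0,1],[0,0,0.03,0,1],[0,0,0.05,0,1],[0,0,0.05,0,1]]' 3
python3 tilt.py
```

```text
time_s: 7.38
eef_pos: [0.5222, 0.3164, 0.0208]
tool_rot: [0.939, 0.343, 0.0, 0.0]
wrist_force: [0.3, -0.3, 0.5]
width: 0.0306
grasp_force: 0.0
time_s: 7.8
eef_pos: [0.5252, 0.3179, 0.0753]
tool_rot: [0.939, 0.343, 0.004, -0.0]
wrist_force: [0.5, -0.4, 0.1]
width: 0.0006
grasp_force: 0.0
scene t 7.8 tcp [0.5252 0.3179 0.0753]
-0.015 6 z 0.1028 0.1191
-0.009 135 z 0.0032 0.1192
-0.003 141 z 0.0032 0.1174
0.003 38 z 0.0116 0.12
0.009 40 z 0.0155 0.1176
0.015 32 z 0.0227 0.0422
0.021 33 z 0.0113 0.0413
0.027 31 z 0.0133 0.0417
0.033 37 z 0.0145 0.0415
0.039 28 z 0.0135 0.0415
0.045 31 z 0.0159 0.0415
0.051 27 z 0.0158 0.0414
side t 7.8 tcp [0.5252 0.3179 0.0753]
-0.009 16 z 0.1057 0.1195
-0.003 33 z 0.0311 0.1184
0.003 53 z 0.0304 0.1197
0.009 106 z 0.0303 0.1195
0.015 34 z 0.0307 0.0422
0.021 33 z 0.0309 0.0421
0.027 34 z 0.0319 0.0427
0.033 34 z 0.033 0.0431
0.039 37 z 0.0042 0.042
0.045 67 z 0.003 0.0426
0.051 75 z 0.003 0.0424
0.057 47 z 0.0047 0.0421
```

```bash
python3 -m pendant '[[0,0,0.04,0,-1],[0,0,0.05,0,-1],[0,0,0.05,0,-1],[0,0,0.05,0,-1],[0,0,0.05,0,-1]]' 3
cat > plug.py <<'E'
exec(open('look.py').read())
q=s['tool_rot']; a=2*np.arctan2(q[1],q[0]); u=np.array([np.cos(a),np.sin(a)]); n=np.array([-u[1],u[0]]); g=s['eef_pos']
for r in masks_of('dummy_plug','wrist')[:2]:
    p,uu,vv=cloud(cal,d,r['pixels']); p=p[p[:,2]>.005]
    if len(p)<20 or np.hypot(*(np.median(p,0)-g)[:2])>.12: continue
    print('mask',r['confidence'],r['at'],len(p))
    qq=p[p[:,2]>.037]; rc=cv2.minAreaRect(qq[:,:2].astype(np.float32)*1000); print(rc)
    x=(p[:,:2]-g[:2])@u; y=(p[:,:2]-g[:2])@n
    for lo in np.arange(-.05,.08,.005):
        m=(x>=lo)&(x<lo+.005)
        if m.sum()>2: print(round(lo,3),m.sum(),'y',y[m].min().round(4),y[m].max().round(4),'z',p[m,2].min().round(4),p[m,2].max().round(4))
v0,u0=[int(k) for k in (200,320)]
E
python3 plug.py w2; python3 -c "
from h import *
im=np.load('w2.npz')['im'];save('w2c.png',cv2.resize(im[100:330,200:480],None,fx=2.6,fy=2.6,interpolation=cv2.INTER_CUBIC))"
```

```text
time_s: 8.42
eef_pos: [0.521, 0.3158, 0.1194]
tool_rot: [0.939, 0.343, -0.001, 0.0]
wrist_force: [-0.3, 0.3, -0.5]
width: 0.0302
grasp_force: 0.0
[0.521  0.3158 0.1194] [ 0.4308  0.3679  1.5271 -0.0001  1.2494  1.3019] [ 0.9394  0.3428 -0.0014  0.0002] 8.4167
cam [0.5781 0.363  0.3214] 281.8830904282599
mask 0.63 [328.2, 169.5] 2215
((544.2510375976562, 334.2430725097656), (59.71087646484375, 24.70204734802246), 41.92548751831055)
-0.005 4 y -0.0054 0.0125 z 0.0309 0.0372
-0.0 153 y -0.0205 0.018 z 0.0285 0.041
0.005 178 y -0.0206 0.0179 z 0.0269 0.0413
0.01 163 y -0.0206 0.019 z 0.0252 0.0412
0.015 182 y -0.0203 0.0189 z 0.0281 0.0416
0.02 182 y -0.0202 0.0188 z 0.0272 0.0414
0.025 187 y -0.0202 0.0187 z 0.0275 0.0415
0.03 185 y -0.0201 0.0186 z 0.0276 0.0415
0.035 190 y -0.02 0.0186 z 0.0267 0.0418
0.04 188 y -0.0199 0.0184 z 0.0281 0.0416
0.045 194 y -0.0197 0.0194 z 0.0278 0.0414
0.05 196 y -0.0196 0.0193 z 0.0282 0.0415
0.055 213 y -0.0196 0.0192 z 0.0058 0.0416
```

View pics/w2c.png

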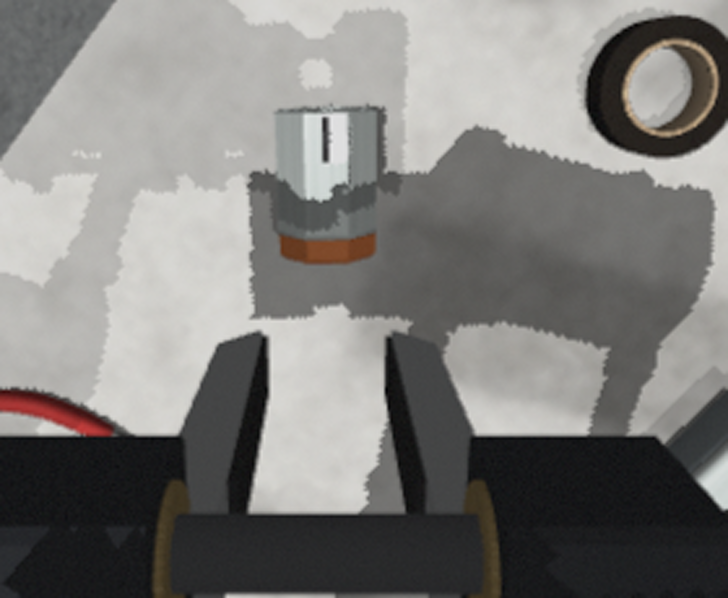

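The pads closed just off the orange end. The plug is intact and aligned, with its end at crop (328,245). I'll retake it 5 mm further in.

```bash
python3 -m pendant '[[0.004,0.0034,-0.03,0,-0.2],[0.004,0.0034,-0.07,0,-0.2],[0.004,0.0034,-0.1,0,-0.2],[0.004,0.0034,-0.1015,0,-0.2],[0.004,0.0034,-0.1015,0,1]]' 3
python3 -m pendant '[[0,0,0,0,1],[0,0,0,0,1],[0,0,0,0,1],[0,0,0,0,1]]' 3
```

```text
time_s: 8.93
eef_pos: [0.524, 0.3187, 0.0172]
tool_rot: [0.939, 0.343, -0.003, 0.0]
wrist_force: [-0.4, -0.1, -0.3]
width: 0.0523
grasp_force: 0.0
time_s: 9.27
eef_pos: [0.5273, 0.3202, 0.0214]
tool_rot: [0.939, 0.343, 0.002, -0.0]
wrist_force: [0.0, 0.4, 0.4]
width: 0.0264
grasp_force: 0.0
```

```bash
python3 -m pendant '[[0,0,0,0,-0.2],[0,0,0,0,-0.2],[0,0,0,0,-0.2],[0,0,0,0,-0.2],[0,0,0,0,-0.2]]' 3
python3 plug.py w3
python3 -c "
from h import *
im=np.load('w3.npz')['im'];save('w3c.png',cv2.resize(im[100:330,200:480],None,fx=2.6,fy=2.6,interpolation=cv2.INTER_CUBIC))"
```

```text
time_s: 9.68
eef_pos: [0.526, 0.3197, 0.0196]
tool_rot: [0.939, 0.343, -0.0, 0.0]
wrist_force: [-0.7, 0.0, -0.8]
width: 0.0552
grasp_force: 0.0
[0.526  0.3197 0.0196] [ 0.4331  0.4621  1.6458 -0.0001  1.0338  1.3042] [ 0.9394  0.3428 -0.      0.0001] 9.6833
cam [0.5826 0.3667 0.2218] 281.8830904282599
mask 0.57 [327.3, 198.3] 4798
((543.8943481445312, 334.4507751464844), (60.07630157470703, 24.250045776367188), 40.05171585083008)
-0.01 50 y -0.0181 0.0173 z 0.0274 0.0395
-0.005 340 y -0.0202 0.0188 z 0.0276 0.041
-0.0 348 y -0.0202 0.0187 z 0.0269 0.0408
0.005 364 y -0.02 0.0192 z 0.0281 0.0412
0.01 377 y -0.0198 0.0192 z 0.0273 0.0413
0.015 382 y -0.0204 0.0197 z 0.027 0.0411
0.02 392 y -0.0204 0.0197 z 0.027 0.0411
0.025 408 y -0.0203 0.0194 z 0.0272 0.0416
0.03 418 y -0.0201 0.02 z 0.0273 0.0418
0.035 417 y -0.02 0.0199 z 0.0275 0.042
0.04 437 y -0.0198 0.0198 z 0.0277 0.0422
0.045 431 y -0.0197 0.0202 z 0.0273 0.0415
0.05 434 y -0.0196 0.0202 z 0.005 0.0417
```

View pics/w3c.png

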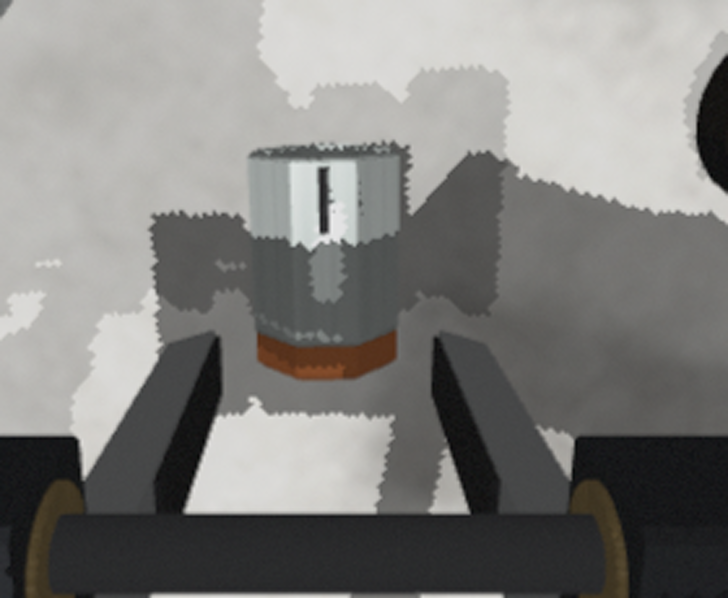

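```bash
python3 -m pendant '[[0,0,-0.007,0,-0.2],[0,0,-0.0135,0,-0.2],[0,0,-0.0135,0,-0.1],[0,0,-0.0135,0,0.1],[0,0,-0.0135,0,1]]' 3
python3 -m pendant '[[0,0,0,0,1],[0,0,0,0,1],[0,0,0,0,1],[0,0,0,0,1]]' 3
python3 - <<'E'
from h import *
s=manip.get_state();print(s['eef_pos'],s['width'],s['grasp_force'])
E
```

```text
time_s: 10.2
eef_pos: [0.5259, 0.3196, 0.0057]
tool_rot: [0.939, 0.343, -0.0, 0.0]
wrist_force: [0.3, 0.7, -0.9]
width: 0.0416
grasp_force: 0.0
time_s: 10.53
eef_pos: [0.5261, 0.3198, 0.0061]
tool_rot: [0.939, 0.343, 0.0, -0.0]
wrist_force: [-0.4, -0.2, -0.5]
width: 0.0351
grasp_force: 2.8
[0.5260865  0.31976825 0.006149  ] 0.03512911557408194 2.843698812648654
```

```bash
python3 -m pendant '[[0,0,0.01,0,1],[0,0,0.03,0,1],[0,0,0.06,0,1],[0,0,0.06,0,1],[0,0,0.06,0,1]]' 3
python3 tilt.py
```

```text
time_s: 10.95
eef_pos: [0.5278, 0.3205, 0.0689]
tool_rot: [0.939, 0.343, 0.003, -0.0]
wrist_force: [-0.1, -0.4, 0.2]
width: 0.0006
grasp_force: 0.0
scene t 10.95 tcp [0.5278 0.3205 0.0689]
-0.015 151 z 0.0032 0.1188
-0.009 156 z 0.0036 0.1199
-0.003 47 z 0.0118 0.1189
0.003 43 z 0.0121 0.1199
0.009 28 z 0.0134 0.1097
0.015 36 z 0.0107 0.0421
0.021 36 z 0.0095 0.0413
0.027 32 z 0.0143 0.0418
0.033 36 z 0.0135 0.0429
0.039 29 z 0.024 0.0423
0.045 20 z 0.0103 0.0418
side t 10.95 tcp [0.5278 0.3205 0.0689]
-0.009 33 z 0.0344 0.1198
-0.003 44 z 0.0355 0.1195
0.003 59 z 0.0351 0.1198
0.009 116 z 0.0344 0.1197
0.015 28 z 0.033 0.0421
0.021 32 z 0.0336 0.0414
0.027 27 z 0.0341 0.0426
0.033 38 z 0.0033 0.0421
0.039 64 z 0.0031 0.0425
0.045 80 z 0.0031 0.0427
0.051 32 z 0.003 0.0429
```

```bash
python3 - <<'E'
from h import *
np.set_printoptions(precision=4,suppress=True)
f=np.load('w3.npz'); cal=dict(zip(['fx','fy','cx','cy'],f['k']),R=f['R'],t=f['t'])
g=np.array([.526,.3197,.0196]); a=2*np.arctan2(.3428,.9394); u=np.array([np.cos(a),np.sin(a)]); n=np.array([-u[1],u[0]])
p,c,r=cloud(cal,f['d']); x=(p[:,:2]-g[:2])@u; y=(p[:,:2]-g[:2])@n; z=p[:,2]-g[2]
for lo in np.arange(-.005,.12,.006):
    m=(z>lo)&(z<lo+.006)&(abs(y)>.023)&(abs(y)<.06)&(abs(x)<.05)
    if m.sum()>5: 
        for s in (1,-1):
            k=m&(s*y>0)
            if k.sum()>3: print(round(lo,3),s,k.sum(),'x',np.percentile(x[k],[2,98]),'|y|',np.percentile(abs(y[k]),[2,98]))
print((p[(abs(x+.005)<.002)&(abs(y)<.03)][:,2]).max())
for dx in (-.008,.008):
    X=np.r_[g[:2]+dx*u+.0276*n,g[2]]; q=cal['R']@X+cal['t']; print(dx,q[0]/q[2]*cal['fx']+cal['cx'],q[1]/q[2]*cal['fy']+cal['cy'])
E
```

```text
0.019 1 16 x [-0.0043  0.0092] |y| [0.0266 0.0305]
0.019 -1 19 x [-0.0077  0.0095] |y| [0.0283 0.0314]
0.025 1 76 x [-0.0073  0.0094] |y| [0.0266 0.0356]
0.025 -1 69 x [-0.0074  0.0097] |y| [0.0281 0.0361]
0.031 1 96 x [-0.0067  0.0096] |y| [0.0266 0.0378]
0.031 -1 103 x [-0.0061  0.0098] |y| [0.0282 0.0395]
0.037 1 117 x [-0.0072  0.0095] |y| [0.0266 0.0382]
0.037 -1 109 x [-0.0074  0.0097] |y| [0.0281 0.0394]
0.043 1 121 x [-0.0074  0.0096] |y| [0.0266 0.038 ]
0.043 -1 124 x [-0.0075  0.0098] |y| [0.0281 0.0395]
0.049 1 138 x [-0.0067  0.0096] |y| [0.0266 0.0383]
0.049 -1 141 x [-0.0073  0.0096] |y| [0.0281 0.0397]
0.055 1 159 x [-0.0075  0.0097] |y| [0.0266 0.038 ]
0.055 -1 153 x [-0.0073  0.0098] |y| [0.0281 0.0399]
0.061 1 169 x [-0.0071  0.0096] |y| [0.0266 0.0384]
0.061 -1 173 x [-0.007   0.0098] |y| [0.0281 0.0399]
0.067 1 197 x [-0.0073  0.0097] |y| [0.0266 0.0382]
0.067 -1 200 x [-0.0067  0.0098] |y| [0.028  0.0397]
0.073 1 217 x [-0.0073  0.0098] |y| [0.0266 0.0383]
0.073 -1 223 x [-0.007   0.0098] |y| [0.0281 0.04  ]
0.079 1 248 x [-0.0045  0.0098] |y| [0.0266 0.0384]
0.079 -1 238 x [-0.0049  0.0097] |y| [0.0281 0.0399]
0.085 1 248 x [-0.0011  0.0098] |y| [0.0266 0.0386]
0.085 -1 251 x [-0.0005  0.0099] |y| [0.028  0.0401]
0.091 1 282 x [0.0022 0.0099] |y| [0.0267 0.0385]
0.091 -1 277 x [0.0021 0.0099] |y| [0.0282 0.0399]
0.097 1 218 x [-0.0089  0.01  ] |y| [0.0282 0.0372]
0.097 -1 217 x [-0.0088  0.0099] |y| [0.0295 0.0386]
0.103 1 97 x [-0.0098  0.0099] |y| [0.0281 0.0357]
0.103 -1 106 x [-0.0094  0.0099] |y| [0.0295 0.037 ]
0.109 1 124 x [-0.0095  0.0019] |y| [0.028  0.0286]
0.109 -1 126 x [-0.0093  0.0022] |y| [0.0294 0.0301]
0.115 1 199 x [-0.0094  0.0065] |y| [0.028  0.0286]
0.115 -1 187 x [-0.0094  0.0066] |y| [0.0294 0.03  ]
0.1433598506535987
-0.008 288.47338674976896 238.0976079351432
0.008 287.7942980314563 218.23022474706463
```

The depth data show the real fingertips about 22–25 mm above the reported TCP height. The earlier grips therefore caught only the upper slopes of the plug. I'll go lower, watching the force.

```bash
python3 -m pendant '[[0,0,0,0,-0.3],[0,0,0,0,-0.3],[0,0,0,0,-0.3],[0,0,0,0,-0.3],[0,0,0,0,-0.2]]' 3
python3 -m pendant '[[0,0,-0.03,0,-0.2],[0,0,-0.06,0,-0.2],[0,0,-0.066,0,-0.2],[0,0,-0.07,0,-0.2],[0,0,-0.07,0,-0.2]]' 3
python3 -m pendant '[[0,0,-0.002,0,-0.2],[0,0,-0.004,0,-0.2]]' 3
```

```text
time_s: 11.57
eef_pos: [0.526, 0.3196, 0.0658]
tool_rot: [0.939, 0.343, -0.0, 0.0]
wrist_force: [0.2, 0.5, -0.8]
width: 0.03
grasp_force: 0.0
time_s: 11.98
eef_pos: [0.5261, 0.3193, -0.0042]
tool_rot: [0.939, 0.343, -0.0, 0.001]
wrist_force: [0.7, -0.1, 0.8]
width: 0.0563
grasp_force: 0.0
time_s: 12.15
eef_pos: [0.5276, 0.32, -0.0066]
tool_rot: [0.939, 0.343, 0.002, 0.0]
wrist_force: [-0.6, 0.8, 0.4]
width: 0.0564
grasp_force: 0.0
```

```bash
python3 -m pendant '[[0,0,0,0,0.5],[0,0,0,0,1],[0,0,0,0,1],[0,0,0,0,1],[0,0,0,0,1]]' 3
python3 -m pendant '[[0,0,0,0,1],[0,0,0.02,0,1],[0,0,0.05,0,1],[0,0,0.07,0,1],[0,0,0.07,0,1]]' 3
python3 tilt.py
```

```text
time_s: 12.57
eef_pos: [0.5264, 0.3197, -0.0075]
tool_rot: [0.939, 0.343, 0.0, 0.0]
wrist_force: [-0.3, -1.2, 1.5]
width: 0.0408
grasp_force: 3.0
time_s: 12.98
eef_pos: [0.529, 0.3212, 0.0662]
tool_rot: [0.939, 0.343, 0.004, -0.0]
wrist_force: [1.5, 0.4, -1.3]
width: 0.0398
grasp_force: 3.0
scene t 12.9833 tcp [0.529  0.3212 0.0662]
-0.021 33 z 0.0837 0.095
-0.015 66 z 0.0731 0.0979
-0.009 87 z 0.0638 0.103
-0.003 83 z 0.003 0.1046
0.003 70 z 0.0444 0.111
0.009 48 z 0.0398 0.1096
0.015 13 z 0.0444 0.1092
side t 12.9833 tcp [0.529  0.3212 0.0662]
-0.009 12 z 0.0031 0.1161
-0.003 18 z 0.0031 0.1184
0.003 25 z 0.1009 0.1194
0.009 49 z 0.0877 0.1141
0.015 80 z 0.0803 0.1068
0.021 78 z 0.0688 0.0976
0.027 87 z 0.0579 0.0896
0.033 76 z 0.052 0.0772
0.039 45 z 0.0558 0.0702
```

Now the grip is true (40 mm) and the plug hangs at about 57°, orange end up. I'll set the mouth edge down and drag it upright.

```bash
python3 -m pendant '[[0,0,-0.025,0,1],[0,0,-0.037,0,1],[0.005,0.004,-0.040,0,1],[0.011,0.009,-0.040,0,1],[0.017,0.0145,-0.041,0,1]]' 3
python3 -m pendant '[[0.004,0.0035,-0.001,0,1],[0.008,0.0065,-0.003,0,1],[0.008,0.0065,-0.004,0,1],[0.008,0.0065,-0.004,0,1]]' 3
python3 tilt.py
```

```text
time_s: 13.6
eef_pos: [0.5439, 0.3348, 0.0206]
tool_rot: [0.939, 0.343, -0.0, -0.0]
wrist_force: [0.5, -0.3, 0.3]
width: 0.0402
grasp_force: 3.0
time_s: 13.93
eef_pos: [0.5521, 0.3415, 0.0179]
tool_rot: [0.939, 0.343, 0.001, -0.0]
wrist_force: [0.4, -0.1, 1.0]
width: 0.04
grasp_force: 3.0
scene t 13.9333 tcp [0.5521 0.3415 0.0179]
-0.027 4 z 0.0031 0.0552
-0.021 63 z 0.0031 0.0586
-0.015 76 z 0.0258 0.0609
-0.009 90 z 0.0122 0.0638
-0.003 74 z 0.0035 0.0686
0.003 52 z 0.0034 0.068
0.009 26 z 0.0043 0.0694
side t 13.9333 tcp [0.5521 0.3415 0.0179]
-0.009 8 z 0.0595 0.0625
-0.003 16 z 0.062 0.066
0.003 22 z 0.0647 0.1066
0.009 58 z 0.0454 0.097
0.015 85 z 0.0124 0.0707
0.021 97 z 0.0199 0.0602
0.027 89 z 0.0034 0.0479
0.033 67 z 0.015 0.0363
0.039 15 z 0.0031 0.0223
```

```bash
python3 -m pendant '[[0.005,0.004,-0.002,0,1],[0.010,0.0085,-0.0045,0,1],[0.0145,0.012,-0.006,0,1],[0.0145,0.012,-0.006,0,1],[0.0145,0.012,-0.006,0,1]]' 3
python3 tilt.py
```

```text
time_s: 14.55
eef_pos: [0.5662, 0.3533, 0.0105]
tool_rot: [0.939, 0.343, 0.0, -0.0]
wrist_force: [-0.5, 1.3, 0.3]
width: 0.0401
grasp_force: 3.0
scene t 14.55 tcp [0.5662 0.3533 0.0105]
-0.021 112 z 0.0033 0.0585
-0.015 145 z 0.0031 0.0613
-0.009 87 z 0.0033 0.0629
-0.003 29 z 0.0265 0.0619
0.003 27 z 0.0093 0.0619
0.009 24 z 0.0055 0.0617
0.015 13 z 0.0573 0.0613
side t 14.55 tcp [0.5662 0.3533 0.0105]
-0.015 8 z 0.0032 0.0235
-0.009 15 z 0.0031 0.0616
-0.003 25 z 0.0058 0.0874
0.003 34 z 0.0034 0.094
0.009 48 z 0.0254 0.0629
0.015 129 z 0.0035 0.0628
0.021 190 z 0.003 0.0628
```

The plug is upright, its end face level at about 62 mm. I'll release, regrip slightly lower and firmer, and lift.

```bash
python3 -m pendant '[[0,0,0,0,0],[0,0,0,0,-0.1],[0,0,-0.004,0,-0.1],[0,0,-0.004,0,0.1],[0,0,-0.004,0,1]]' 15
python3 -m pendant '[[0,0,0,0,1],[0,0,0,0,1],[0,0,0.03,0,1],[0,0,0.07,0,1],[0,0,0.105,0,1]]' 15
python3 -m pendant '[[0,0,0,0,1],[0,0,0,0,1]]' 15
python3 tilt.py
```

```text
time_s: 15.17
eef_pos: [0.5651, 0.3523, 0.0066]
tool_rot: [0.939, 0.343, -0.001, 0.0]
wrist_force: [-0.2, -0.0, 0.1]
width: 0.0418
grasp_force: 0.0
time_s: 15.58
eef_pos: [0.5649, 0.3523, 0.1126]
tool_rot: [0.939, 0.343, -0.001, 0.0]
wrist_force: [0.9, 0.2, -1.5]
width: 0.0403
grasp_force: 15.0
time_s: 15.75
eef_pos: [0.567, 0.3534, 0.1147]
tool_rot: [0.939, 0.343, 0.003, -0.0]
wrist_force: [0.1, -0.4, -1.7]
width: 0.04
grasp_force: 15.0
scene t 15.75 tcp [0.567  0.3534 0.1147]
-0.021 12 z 0.1104 0.1189
-0.015 48 z 0.1072 0.12
-0.009 18 z 0.107 0.1198
side t 15.75 tcp [0.567  0.3534 0.1147]
-0.015 7 z 0.003 0.1178
0.009 6 z 0.1083 0.1167
0.015 28 z 0.0034 0.1195
0.021 44 z 0.1064 0.1199
```

```bash
python3 -m pendant '[[-0.04,-0.15,0.03,0,1],[-0.04,-0.15,0.03,0,1],[-0.04,-0.15,0.03,0,1],[-0.04,-0.15,0.03,0,1],[-0.04,-0.15,0.03,0,1]]' 15
python3 -m pendant '[[-0.043,-0.162,0,0,1],[-0.043,-0.162,0,0,1],[-0.043,-0.162,0,0,1],[-0.043,-0.162,0,0,1],[-0.043,-0.162,0,0,1]]' 15
python3 - w4 <<'E'
exec(open('look.py').read())
for n,z in [('port_top',.0705),('port_seat',.041)]:
    for r in pinpoint(n,'wrist')[:2]: print('PT',n,round(r['confidence'],2),np.round(r['at'],1),onplane(cal,*r['at'],z))
p,c,r=cloud(cal,d); k=(np.hypot(p[:,0]-.536,p[:,1]-.085)<.035)&(p[:,2]>.03)&(p[:,2]<.08)
for lo,hi in [(.036,.043),(.049,.054),(.055,.064),(.067,.075)]:
    q=p[k&(p[:,2]>lo)&(p[:,2]<hi)]; 
    if len(q)>5: print(lo,hi,len(q),q.min(0),q.max(0),cv2.minEnclosingCircle(q[:,:2].astype(np.float32)*1000))
q=cal['R']@np.array([.536,.085,.05])+cal['t']; u0,v0=int(q[0]/q[2]*cal['fx']+cal['cx']),int(q[1]/q[2]*cal['fy']+cal['cy']); print(u0,v0)
y0,x0=max(v0-60,0),max(u0-60,0); print(y0,x0); save('w4c.png',cv2.resize(im[y0:y0+120,x0:x0+120],None,fx=5,fy=5,interpolation=cv2.INTER_CUBIC))
f=np.load('scene.npz');cs=calibration('scene');p,_,_=cloud(cs,f['d']);k=(np.hypot(p[:,0]-.536,p[:,1]-.085)<.035)
for lo,hi in [(.055,.064),(.068,.075)]:
    q=p[k&(p[:,2]>lo)&(p[:,2]<hi)]; print('scene',lo,len(q),q.mean(0),q.min(0),q.max(0))
E
```

```text
time_s: 16.37
eef_pos: [0.5229, 0.1971, 0.1416]
tool_rot: [0.94, 0.341, -0.002, 0.002]
wrist_force: [-0.4, 0.9, -1.4]
width: 0.0397
grasp_force: 15.0
time_s: 16.78
eef_pos: [0.4796, 0.0349, 0.1406]
tool_rot: [0.94, 0.34, -0.003, 0.001]
wrist_force: [0.2, 0.9, -1.9]
width: 0.0401
grasp_force: 15.0
[0.4796 0.0349 0.1406] [-0.0684  0.1667  1.7608 -0.0047  1.2187  0.8094] [ 0.9403  0.3404 -0.003   0.0011] 16.7833
cam [0.5374 0.0824 0.3423] 281.8830904282599
0.036 0.043 2153 [0.5013 0.0505 0.036 ] [0.5703 0.1197 0.043 ] ((535.978271484375, 85.02006530761719), 34.938377380371094)
0.049 0.054 132 [0.5186 0.0629 0.0502] [0.5542 0.0985 0.0536] ((536.4907836914062, 80.45232391357422), 18.450407028198242)
0.067 0.075 608 [0.5232 0.068  0.067 ] [0.5503 0.0939 0.0732] ((536.6778564453125, 80.44602966308594), 13.815267562866211)
322 125
65 262
scene 0.055 49 [0.5269 0.0736 0.0597] [0.5199 0.0661 0.0552] [0.5421 0.0868 0.064 ]
scene 0.068 91 [0.533  0.0799 0.0704] [0.5215 0.0679 0.068 ] [0.5464 0.093  0.0731]
```

View pics/w4c.png

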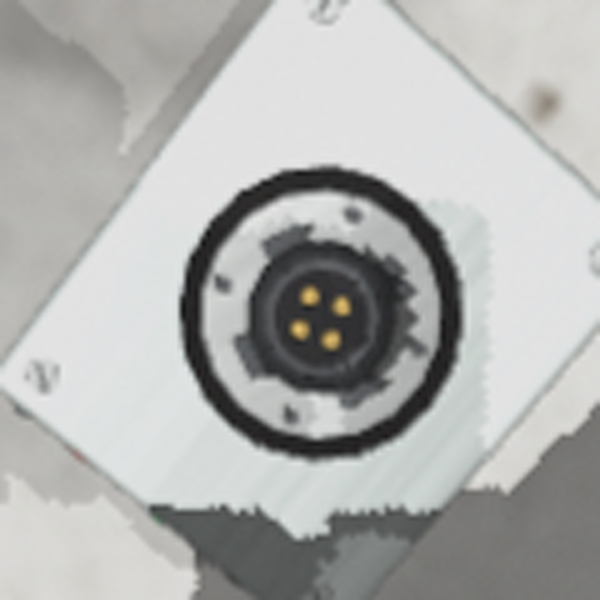

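The port is at about (0.5366, 0.0804). Its four lugs show at crop (288,237), (250,355), (362,392) and about (400,275). I'll compute their angle.

```bash
python3 - <<'E'
from h import *
np.set_printoptions(precision=4,suppress=True)
f=np.load('w4.npz'); cal=dict(zip(['fx','fy','cx','cy'],f['k']),R=f['R'],t=f['t'])
p,c,r=cloud(cal,f['d']); C=np.array([.5366,.0804])
for lo,hi in[(.047,.056),(.049,.054)]:
    k=(p[:,2]>lo)&(p[:,2]<hi); rel=p[k][:,:2]-C; rr=np.hypot(*rel.T); m=(rr>.0155)&(rr<.021); a=np.arctan2(rel[m,1],rel[m,0])
    print(m.sum(),'4fold',np.degrees(np.angle(np.exp(4j*a).mean()))/4,abs(np.exp(4j*a).mean())); print(np.histogram(np.degrees(a),36,(-180,180))[0])
# image blobs at z=.052
for x,y in [(288,237),(250,355),(362,392),(400,275)]:
    X=onplane(cal,262+x/5-.4,65+y/5-.4,.052)[:2]-C; print(np.degrees(np.arctan2(X[1],X[0])),np.hypot(*X))
for x,y in [(322,312)]: print(onplane(cal,262+x/5-.4,65+y/5-.4,.041))
k=(p[:,2]>.069)&(p[:,2]<.074)&(np.hypot(p[:,0]-.5366,p[:,1]-.0804)<.02); print('top',p[k].mean(0),cv2.minEnclosingCircle(p[k][:,:2].astype(np.float32)*1000))
s=manip.get_state(); q=s['tool_rot'];print(s['eef_pos'],np.degrees(2*np.arctan2(q[1],q[0])),s['joint_pos'])
E
```

```text
109 4fold -23.24425431776518 0.8058561665547529
[ 0  0  0  0  1  8  8  7  1  0  0  0  0  0  7  8  8  3  0  0  0  0  0  8
  8 10  4  0  0  0  0  0  8  9 10  1]
109 4fold -23.24425431776518 0.8058561665547529
[ 0  0  0  0  1  8  8  7  1  0  0  0  0  0  7  8  8  3  0  0  0  0  0  8
  8 10  4  0  0  0  0  0  8  9 10  1]
64.20601715678045 0.0169954981136536
155.50444829313463 0.016362154986881174
-111.70451724603116 0.01632153807200228
-21.27618963708734 0.01724050893410419
[0.5374 0.0814 0.041 ]
top [0.5366 0.0807 0.0706] ((536.9754638671875, 80.82660675048828), 11.827177047729492)
[0.4824 0.041  0.1412] 39.99475738854548 [-0.0601  0.1686  1.7566  0.0011  1.2177  0.8123]
```

```bash
python3 -m pendant '[[0.0547,0.0404,0,0.206,1],[0.0547,0.0404,0,0.206,1],[0.0547,0.0404,0,0.206,1],[0.0547,0.0404,0,0.206,1],[0.0547,0.0404,0,0.206,1]]' 15
python3 -m pendant '[[0,0,-0.03,0,1],[0,0,-0.045,0,1],[0,0,-0.045,0,1],[0,0,-0.045,0,1]]' 15
cat > held.py <<'E'
exec(open('look.py').read())
s=manip.get_state();q=s['tool_rot'];a=2*np.arctan2(q[1],q[0]);u=np.array([np.cos(a),np.sin(a)]);n=np.array([-u[1],u[0]]);g=s['eef_pos'];print('ang',np.degrees(a),s['wrist_force'])
p,c,r=cloud(cal,d);x=(p[:,:2]-g[:2])@u;y=(p[:,:2]-g[:2])@n;z=p[:,2]-g[2]
for lo in np.arange(-.02,.06,.008):
    m=(z>=lo)&(z<lo+.008)&(abs(y)<.024)&(x>-.03)&(x<.035)
    if m.sum()>4:
        e=m&(abs(y)<.006); print(round(lo,3),m.sum(),'x',x[m].min(),x[m].max(),'midface x',np.median(x[e]) if e.sum() else None,'y',y[m].min(),y[m].max())
E
python3 held.py w5
```

```text
time_s: 17.35
eef_pos: [0.5364, 0.0825, 0.1411]
tool_rot: [0.899, 0.438, -0.001, -0.001]
wrist_force: [-1.6, -0.0, -2.5]
width: 0.0399
grasp_force: 15.0
time_s: 17.68
eef_pos: [0.5358, 0.0812, 0.0966]
tool_rot: [0.899, 0.438, -0.001, -0.0]
wrist_force: [1.2, 0.4, -1.0]
width: 0.04
grasp_force: 15.0
[0.5358 0.0812 0.0966] [ 0.022   0.2909  1.7086 -0.0001  1.1446  0.6872] [ 0.8992  0.4375 -0.0011 -0.0005] 17.6833
cam [0.582  0.1387 0.2986] 281.8830904282599
ang 51.88848414746597 [ 0.4483 -0.4133 -0.9652]
-0.012 42 x 0.00994980216446812 0.02208757893420196 midface x 0.021515071384604942 y -0.019276019314725047 0.020049226587310592
-0.004 133 x 0.010018893727134378 0.02210704045206692 midface x 0.021764041617642085 y -0.019281686424695844 0.0200876271315443
0.004 143 x 0.009939664585204861 0.022235277602411323 midface x 0.021684077879607286 y -0.019470100247951722 0.02016891553942299
0.012 173 x 0.00989138829963152 0.022213022675691224 midface x 0.021693750163192655 y -0.019699741412332647 0.0201364796129117
0.02 210 x 0.006740667852045096 0.022291763055645557 midface x 0.021686832226330173 y -0.023969814545587286 0.02393705450232602
0.028 259 x 0.006622410066571066 0.02221361438498584 midface x 0.02168396183963979 y -0.023977486914358904 0.023617990721942574
0.036 336 x 0.006863715733369776 0.022174792656385334 midface x 0.021614523174772464 y -0.023855970092007305 0.023638609085535438
0.044 2083 x -0.01784242503081688 0.021982382453134774 midface x 0.00948438713311575 y -0.02396977431122383 0.02397617280624714
0.052 1920 x -0.016085135419021825 0.02060751548504261 midface x 0.002366133676194072 y -0.023997702041055113 0.023997491014211378
```

The plug hangs vertical, its axis 1.7 mm ahead of the TCP. I'll correct for that and slip it over the spigot, 15° short of the lugs.

```bash
python3 -m pendant '[[-0.001,-0.0014,-0.01,0,1],[-0.001,-0.0014,-0.018,0,1],[-0.001,-0.0014,-0.018,0,1],[-0.001,-0.0014,-0.021,0,1],[-0.001,-0.0014,-0.024,0,1]]' 20
python3 -m pendant '[[0,0,-0.003,0,1],[0,0,-0.006,0,1],[0,0,-0.009,0,1],[0,0,-0.009,0,1]]' 20
```

```text
time_s: 18.15
eef_pos: [0.5366, 0.0796, 0.0732]
tool_rot: [0.899, 0.437, 0.0, 0.0]
wrist_force: [-0.4, 0.5, -0.1]
width: 0.04
grasp_force: 20.0
time_s: 18.48
eef_pos: [0.5356, 0.0797, 0.0633]
tool_rot: [0.899, 0.438, -0.001, -0.0]
wrist_force: [-1.4, -0.3, -2.5]
width: 0.0397
grasp_force: 20.0
```

```bash
python3 -m pendant '[[0,0,-0.002,0,1],[0,0,-0.003,0,1],[0,0,-0.004,0,1],[0,0,-0.004,0,1]]' 20
python3 -m pendant '[[0,0,-0.0005,0,1],[0,0,-0.001,0,1],[0,0,-0.001,0,1]]' 20
```

```text
time_s: 18.82
eef_pos: [0.5357, 0.0797, 0.0598]
tool_rot: [0.899, 0.438, -0.001, -0.0]
wrist_force: [-2.4, -0.1, -1.8]
width: 0.0397
grasp_force: 20.0
time_s: 19.07
eef_pos: [0.5357, 0.0796, 0.059]
tool_rot: [0.899, 0.438, -0.0, -0.0]
wrist_force: [-3.4, -0.7, 0.1]
width: 0.0398
grasp_force: 20.0
```

```bash
python3 -m pendant '[[-0.0004,0,-0.0002,0,1],[-0.0005,0,-0.0004,0,1],[-0.0005,0,-0.0004,0,1]]' 20
```

```text
time_s: 19.32
eef_pos: [0.5357, 0.0796, 0.0587]
tool_rot: [0.899, 0.438, -0.0, 0.0]
wrist_force: [-2.3, -0.5, 0.4]
width: 0.0397
grasp_force: 20.0
```

```bash
python3 -m pendant '[[-0.0003,0,-0.0003,0.03,1],[-0.0003,0,-0.0003,0.06,1],[-0.0003,0,-0.0003,0.09,1],[-0.0003,0,-0.0003,0.12,1],[-0.0003,0,-0.0003,0.12,1]]' 20
python3 -m pendant '[[0,0,0,0.025,1],[0,0,0,0.05,1],[0,0,0,0.05,1]]' 20
python3 -m pendant '[[0,0,0,0.025,1],[0,0,0,0.05,1],[0,0,0,0.05,1]]' 20
```

```text
time_s: 19.73
eef_pos: [0.5358, 0.0799, 0.0584]
tool_rot: [0.871, 0.491, 0.0, 0.0]
wrist_force: [-2.3, 0.6, -0.6]
width: 0.0396
grasp_force: 20.0
time_s: 19.98
eef_pos: [0.5358, 0.0798, 0.0584]
tool_rot: [0.859, 0.512, 0.0, 0.0]
wrist_force: [-1.7, 0.3, -0.6]
width: 0.0402
grasp_force: 20.0
time_s: 20.23
eef_pos: [0.5359, 0.0797, 0.0584]
tool_rot: [0.846, 0.533, 0.0, 0.0]
wrist_force: [-2.1, -0.1, -0.7]
width: 0.04
grasp_force: 20.0
```

```bash
python3 -m pendant '[[0.0001,-0.0002,-0.0003,0.035,1],[0.0001,-0.0002,-0.0008,0.035,1],[0.0001,-0.0002,-0.001,0.035,1],[0.0001,-0.0002,-0.001,0.035,1]]' 20
```

```text
time_s: 20.57
eef_pos: [0.5361, 0.0793, 0.0575]
tool_rot: [0.837, 0.548, 0.0, 0.0]
wrist_force: [-1.0, -0.5, -0.7]
width: 0.0401
grasp_force: 20.0
```

```bash
python3 -m pendant '[[0,0,-0.0007,0,1],[0,0,-0.0015,0,1],[0,0,-0.0015,0,1]]' 20
```

```text
time_s: 20.82
eef_pos: [0.536, 0.0794, 0.0558]
tool_rot: [0.836, 0.548, 0.0, 0.0]
wrist_force: [-0.1, -0.6, -1.1]
width: 0.0399
grasp_force: 20.0
```

The keyways have dropped over the lugs: rim below 50 mm with no resistance. Pushing home gently, down to the flange (reported z about 0.0477).

```bash
python3 -m pendant '[[0,0,-0.002,0,1],[0,0,-0.004,0,1],[0,0,-0.006,0,1],[0,0,-0.007,0,1],[0,0,-0.007,0,1]]' 20
python3 -m pendant '[[0,0,-0.0005,0,1],[0,0,-0.001,0,1],[0,0,-0.001,0,1]]' 20
```

```text
time_s: 21.23
eef_pos: [0.5358, 0.0795, 0.0486]
tool_rot: [0.836, 0.548, 0.0, 0.0]
wrist_force: [-0.4, -0.3, -2.0]
width: 0.0397
grasp_force: 20.0
time_s: 21.48
eef_pos: [0.5358, 0.0795, 0.0479]
tool_rot: [0.836, 0.548, 0.0, 0.0]
wrist_force: [-0.0, 0.4, -1.5]
width: 0.04
grasp_force: 20.0
```

```bash
python3 -m pendant '[[0,0,-0.0004,0,1],[0,0,-0.0008,0,1],[0,0,-0.0008,0,1]]' 20
python3 -m pendant '[[0,0,-0.0003,0,1],[0,0,-0.0005,0,1],[0,0,-0.0005,0,1]]' 20
```

```text
time_s: 21.73
eef_pos: [0.5358, 0.0795, 0.0474]
tool_rot: [0.836, 0.548, 0.0, 0.0]
wrist_force: [-0.6, -0.5, 0.8]
width: 0.04
grasp_force: 20.0
time_s: 21.98
eef_pos: [0.5358, 0.0795, 0.0471]
tool_rot: [0.836, 0.548, 0.0, 0.0]
wrist_force: [-0.7, -0.7, 2.9]
width: 0.0401
grasp_force: 20.0
```

Firm light contact (about 4.5 N) at exactly the flange height. Releasing and retreating.

```bash
python3 -m pendant '[[0,0,0.0003,0,0.05],[0,0,0.0003,0,-0.1],[0,0,0.0003,0,-0.1],[0,0,0.0003,0,-0.1],[0,0,0.0003,0,-0.1]]'
python3 -m pendant '[[0,0,0.02,0,-0.1],[0,0,0.05,0,-0.1],[0,0,0.09,0,-0.1],[-0.03,-0.04,0.12,0,-0.1],[-0.05,-0.05,0.12,0,-0.1]]'
python3 -m pendant '[[0,0,0,0,-0.1],[0,0,0,0,-0.1]]'
python3 - <<'E'
from h import *
np.set_printoptions(precision=4,suppress=True)
for c in ['wrist','scene']:
    cal=calibration(c);im,d=grab_frame(c);p,_,_=cloud(cal,d);h=np.hypot(p[:,0]-.5366,p[:,1]-.0806)
    k=(h<.014)&(p[:,2]>.09)&(p[:,2]<.115); q=p[k]
    if len(q)>20:
        A=np.c_[q[:,:2]-[.5366,.0806],np.ones(len(q))]; print(c,len(q),'plane',np.linalg.lstsq(A,q[:,2],rcond=None)[0])
    if c=='scene': save('f.png',cv2.resize(im[120:320,180:420],None,fx=3.3,fy=3)[:,:792])
print(manip.get_state()['wrist_force'])
E
```

```text
time_s: 22.4
eef_pos: [0.5355, 0.0795, 0.0467]
tool_rot: [0.836, 0.548, -0.0, -0.0]
wrist_force: [0.1, 0.3, -0.6]
width: 0.0518
grasp_force: 0.0
time_s: 22.82
eef_pos: [0.4896, 0.0286, 0.1706]
tool_rot: [0.836, 0.549, 0.003, 0.003]
wrist_force: [-0.3, -0.6, 0.7]
width: 0.0518
grasp_force: 0.0
time_s: 22.98
eef_pos: [0.485, 0.0289, 0.1678]
tool_rot: [0.837, 0.548, 0.001, 0.001]
wrist_force: [-0.0, 0.0, 0.1]
width: 0.0515
grasp_force: 0.0
wrist 731 plane [-0.0039  0.0032  0.1007]
scene 131 plane [-0.0023 -0.0056  0.1006]
[ 0.5216 -0.3721 -0.2459]
```

View pics/f.png

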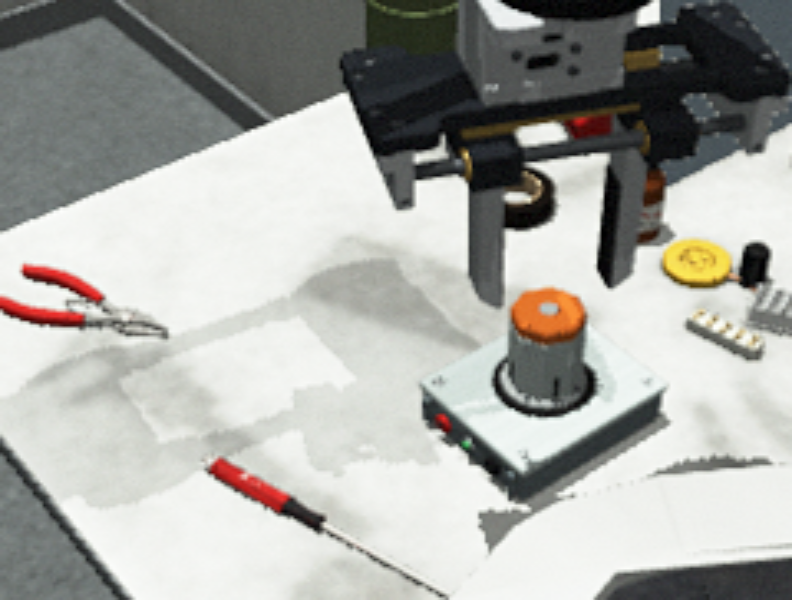

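The plug sits on the port at (548,350). Its end is level at z = 0.1007, against an expected 0.101, so the rim is on the flange. The tools are where they were and the gripper is clear.

```bash
python3 -c "
from station import manip
print(manip.sign_off())"
```

```text
the job is handed in; nothing more can be done
None
```

The dummy plug is keyed over the port's lugs and fully home on the flange. I pressed with about 4.5 N at most, the tools look unmoved in the last picture, and I handed the job in at about 23 s.

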